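# Nest three clamp shoes on the bench hook

## Task

Hang the three aluminium clamp shoes from the wooden block on the stand's hook by the slots in their webs, webs towards the hook's tip: the narrowest first, then the middle one, then the widest, so that each slips over the one before. Push the first gently back to the hook's stop plate and each of the others back until web lies flat on web, and let it down on the hook's saddle, so that all three nest tightly behind the upturned tip. Use only light pushes of a few newtons and leave the other things on the bench where they lie.

Things in the scene. Friction and masses are not known exactly. Their poses are not given: they have to be found in the camera images.
- shoe_small: narrowest clamp shoe, 80 g: aluminium channel 100 long, standing on end: web 5 thick, 40 wide (y), 100 tall, facing local -x; two side lips 3 thick reach 14 back from it (+x), 34 apart inside; 19 deep in all. Slot in the web 16 wide, from 46 to 78 above the underside. Origin: centre of the underside (web front face x = -9.5, web middle x = -7, lip ends x = +9.5), z up
- shoe_middle: middle clamp shoe, 95 g: as shoe_small (same depth, height, slot and origin) but the web 52 wide, 46 between the lips
- shoe_large: widest clamp shoe, 110 g: as shoe_small (same depth, height, slot and origin) but the web 64 wide, 58 between the lips
- shoe_small_slot (a point): middle of the top edge of shoe_small's slot, in mid-thickness of the web: 78 above the underside, 22 below the top, at local x = -7; axes as the shoe's. This edge hangs on the hook's seat
- shoe_middle_slot (a point): the same point of shoe_middle
- shoe_large_slot (a point): the same point of shoe_large
- shoe_block: fixed wooden block 190 (x) x 92 (y) x 32 high, three grooves along y, 22 wide, 12 deep, 56 apart; the shoes stand upright in them, groove floor 20 above the bench, webs to the block's -x; which shoe is in which groove varies. Origin: centre of the underside
- hook_stand: fixed stand: wooden foot 170 x 120 x 20, post, clamp head 34 wide (front face x = +12, top z = 146, thumbscrew on its +y side). Hook points to the stand's -x: flat steel bar 12 wide (y); from the head forwards an upright stop plate 24 wide reaching 23 above and below seat height, then the saddle (see hook_seat), then an upturned tip 7 long, its top 9.5 above the seat. Origin: on the bench
- hook_seat (a point): foot of the stop plate's front face, at saddle floor height (130 above bench), mid-width, with the bar in mid-adjustment; stand's axes (x to the post). Saddle floor: 19 long from the plate to the tip, bar 9 deep below it; three webs take 15. The bar is clamped (holds over 25 N) with its plate anywhere from 24 before to 24 behind this point (x): not reported, must be felt or seen
- pliers: loose blue-handled pliers lying on the bench; leave them
- square: loose try square lying on the bench; leave it
- skew: another loose carving gouge, near the bench's left front; leave it
- offcut: loose wooden offcut block; leave it
- gouge: loose carving gouge lying on the bench; leave it
There are look-alikes about, which are no part of the job. What is shaped like the shoe_large but turquoise is not meant.

How it is judged:
By the outcome, as a careful person would: the job done as asked, in the order asked, and still so for the second after the job is handed in, with the robot touching nothing.
It also fails if it takes over 72 s, if anything falls off the work surface, if the arm or the gripper's body presses on something with over 40 N, if the wrist force passes 120 N, or if a joint passes its speed limit or range.

## Robot

A 7-joint arm with a two-finger parallel gripper is mounted at the origin on a cart in front of the work surface, level with it; the furniture and walls round the work are solid. World frame = base frame: x ahead of the robot, y to its left, z up, the work surface at z = 0. Lengths are in m, angles in rad, forces in N, time in s.
With the tool pointing down it reaches from about 0.4 to 0.85 m from the base axis. Payload 4.5 kg.
Tool frame: the origin (TCP) lies where the fingers leave the gripper's body, on its centre line; the fingertips stand 64 mm ahead of it and the grasp point (between the pads) lies 45 mm ahead of it; z points along the fingers, y is the line along which they close (so a half turn about z gives the same grasp; the last joint's range is limited). The gripper opens to 88 mm and grips with 3 to 60 N. Pads are 18 mm wide; open, the fingers measure 123 mm over their backs; the gripper's body (75 mm by 187 mm) begins 45 mm behind the grasp point.
Start: joints at [1.135, 0.689, -0.195, 1.565, 0.157, 0.902, -0.215], TCP at [0.283, -0.557, 0.303] pointing down, gripper open.
Joint ranges: [-3.01, 3.01], [-0.46, 2.08], [-1.47, 1.51], [0.13, 2.56], [-1, 4.14], [0.04, 2.09], [-2.66, 2.66]. Speed limits (rad/s): [2.57, 2.57, 3.14, 3.14, 3.14, 3.14, 3.14].

## Interface

Orientations are given as a unit quaternion [x, y, z, w].
In Python, from plant import r gives the robot as it stands.
- The arm moves only by the tool play_rows, never from a script. Its arguments are lists of equal length, an entry for each row: "translation": the shift along the tool's x, y, z in m, a list of three; "delta_rot": the turn, a rotation vector about the tool's x, y, z in degrees, a list of three; "grip": the opening, from -1 (shut) to 1 (fully open). In form: {"translation": [[x, y, z], ...], "delta_rot": [[rx, ry, rz], ...], "grip": [grip, ...]}. A call has 1 to 20 rows; each row shifts and turns the commanded pose from where the row before left it, along the tool's axes as they then stand; what a row does not reach is not made up. A row lasts 1/8 s, in which the tool goes at most 62.5 mm and 10.7 degrees, less where a joint would pass 70% of its speed; a pose out of reach is approached as far as the arm can. A call with a gripper value outside its range is refused whole. The fingers move at their own pace and stop on an object; "squeeze" is the grip in N (left out, the last holds). Time passes only in rows, so rows that do not move let the fingers close. It gives the time, the measured TCP pose, the force, the opening and the grip force at its end, in the units of the state.
- r.get_state(): the state, without advancing time (a new reading comes with each control period).
- r.snapshot(name): name is "side" or "top"; returns the picture (384x512x3 uint8, blue, green, red); there is no depth.
- r.get_calibration(name): a dict with "intrinsics" (3x3 intrinsics, pixels), "k1" (the pictures are not rectified: a ray, as slopes to the right and down, at radius r is drawn at 1 + k1 r^2 times it, then the intrinsics apply), "eye" and "rotation" of the camera in the world. Camera axes: x right, y up, looking along -z (the intrinsics and any distortion apply to the point x, -y, -z); pixel columns grow to the right and rows downward; lengths in m; the calibration is good to about 2 mm. A picture is of the moment at which its call begins. get_calibration takes no time and is no camera call.
- r.finish_job(): hands the job in; it is judged then, once.
Trained networks look in the newest picture that a camera, given by its name, has taken for a name from the list of things; names that differ only in an ending like _2 or _b are one class to them, and where a whole thing is asked for, a point or a joint stands for the part that bears it (a point fixed in the world has none). Each returns a list of dicts, best first, with "confidence" (0 to 1); they miss things now and then, are a little off and sometimes report something else, mostly with a low value. They report only what shows in the picture. A call takes as long as a camera call. They do not tell look-alikes from the thing itself.
- r.look_for(camera, target): "point" ([x, y, z] in m, in world coordinates, good to about 4 mm: the middle of the surface that is visible of it).
- r.silhouettes(camera, target): "pixels" (384x512 bool, what is visible of it).
The state is a dict: "clock": time; "q": joint angles; "qd": joint speeds; "joint_torque": joint torques, N m; "tool_pos": TCP position; "eef_rot": TCP orientation; "contact_force": force on the tool from outside, world axes, zero at the start; "moment": the same for the moment, N m; "opening": opening from 0.0 (shut) to 1.0 (fully open); "finger_force": force on a finger pad.
Only numpy, scipy, OpenCV 4.12 (cv2) and the standard library are available. Lean on these libraries where they do the work, as an engineer would, in place of code of your own. Each camera call takes 0.05 s, during which the arm holds its last target. There are 200 camera calls.

## Working session

There is one attempt and no reset: what is moved stays moved. The work goes in short steps, Python scripts to look and compute and a tool call to move; the robot and the scene stay as the last step left them, time stands still between calls to the robot, and variables do not carry over. Pictures are saved under pics/ and viewed, at most 10 in all, crops included, and the job is handed in when it is done.

Besides the shell and the picture viewer there is one more tool, called after "Request:" by a JSON object that holds its "fn" and its "kwargs". play_rows: Moves the arm, as the interface text tells. Its arguments: {"type":"object","properties":{"translation":{"type":"array","items":{"type":"array","items":{"type":"number"}}},"delta_rot":{"type":"array","items":{"type":"array","items":{"type":"number"}}},"grip":{"type":"array","items":{"type":"number"}},"squeeze":{"type":"number"}},"required":["translation","delta_rot","grip"]}

```bash
ls; mkdir -p pics
cat > h.py <<'E'
import numpy as np, cv2
from plant import r
from scipy.spatial.transform import Rotation as R
def proj(c,P):
    k=r.get_calibration(c); K=np.array(k["intrinsics"]); Rm=np.array(k["rotation"]); e=np.array(k["eye"])
    p=(np.atleast_2d(P)-e)@Rm; s=np.c_[p[:,0],-p[:,1]]/(-p[:,2:3])
    s=s*(1+k["k1"]*(s**2).sum(1,keepdims=True))
    return s@K[:2,:2].T+K[:2,2]
def plane(c,uv,z):
    "pixel -> world at height z"
    from scipy.optimize import fsolve
    uv=np.array(uv,float)
    k=r.get_calibration(c);e=np.array(k["eye"]);Rm=np.array(k["rotation"]);K=np.array(k["intrinsics"])
    d=np.linalg.inv(K)@np.r_[uv,1]; d=d[:2]; s=d.copy()
    for _ in range(20): s=d/(1+k["k1"]*(s@s))
    w=Rm@np.array([s[0],-s[1],-1]); return e+w*(z-e[2])/w[2]
E
python3 - <<'E'
from h import *
for c in ("side","top"):
    cv2.imwrite(f"pics/{c}0.png",r.snapshot(c)); k=r.get_calibration(c); print(c,k)
    for t in ("shoe_small","shoe_middle","shoe_large","shoe_block","hook_stand","shoe_small_slot","shoe_middle_slot","shoe_large_slot","hook_seat"):
        try: print(t,[(np.round(d["point"],3).tolist(),round(d["confidence"],2)) for d in r.look_for(c,t)][:4])
        except Exception as x: print(t,x)
print(r.get_state())
E
```

```text
pics
side {'intrinsics': array([[383.93600863,   0.        , 256.37932549],
       [  0.        , 383.93600863, 191.38481817],
       [  0.        ,   0.        ,   1.        ]]), 'k1': -0.0190325218873202, 'eye': array([0.06984482, 0.97145434, 0.518094  ]), 'rotation': array([-0.11724704,  0.56485266,  0.79694371, -0.17909584])}
shoe_small [([0.583, 0.265, 0.079], 0.77)]
shoe_middle [([0.478, 0.225, 0.076], 0.9), ([0.626, -0.074, 0.018], 0.66)]
shoe_large [([0.522, 0.252, 0.079], 0.89), ([0.737, 0.253, 0.058], 0.63)]
shoe_block [([0.518, 0.249, 0.03], 0.97), ([0.474, 0.226, 0.076], 0.74)]
hook_stand [([0.628, -0.073, 0.02], 0.7), ([0.494, -0.443, 0.012], 0.27)]
shoe_small_slot [([0.583, 0.259, 0.077], 0.79)]
shoe_middle_slot [([0.476, 0.222, 0.077], 0.56)]
shoe_large_slot [([0.524, 0.252, 0.078], 0.87), ([0.735, 0.251, 0.057], 0.57)]
hook_seat [([0.622, -0.076, 0.019], 0.66)]
top {'intrinsics': array([[348.09752462,   0.        , 261.18732538],
       [  0.        , 348.09752462, 190.37248881],
       [  0.        ,   0.        ,   1.        ]]), 'k1': -0.02255407221456062, 'eye': a
[... 809 characters left out ...]
 1.0, 'q': array([ 1.13476482,  0.689058  , -0.19461092,  1.56530836,  0.15727132,
        0.90251091, -0.21510473]), 'qd': array([-0.00020665, -0.00042733, -0.00113876,  0.00128924, -0.00131193,
       -0.00027245, -0.00022317]), 'joint_torque': array([-7.10607655e-04, -5.27507937e+01, -1.26700826e+00, -1.53749353e+01,
       -5.18941332e-02, -7.19028685e-04,  6.85559871e-05]), 'tool_pos': array([ 0.28299675, -0.55727225,  0.30276698]), 'eef_rot': array([9.72532868e-01, 2.32765586e-01, 2.83687105e-05, 4.16146756e-05]), 'contact_force': array([ 0.10612696,  0.11844148, -0.67597092]), 'moment': array([-0.00792744,  0.02177493, -0.06629725]), 'finger_force': 0.0, 'opening': 0.9993251393938941}
```

View pics/side0.png

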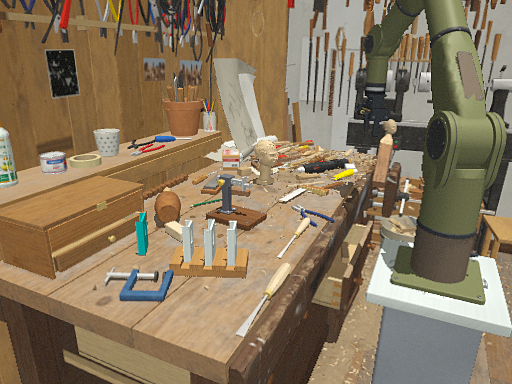

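View pics/top0.png

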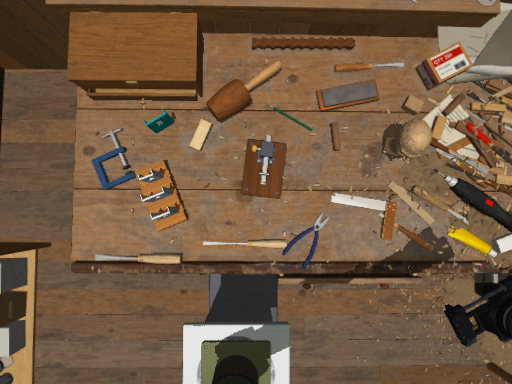

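Side view: the block carries three shoes at about (191,240), (209,240), (231,240), the turquoise look-alike stands at (142,233), and the stand is at (228,195). Top view: the block is at about (160,195) and the stand at (264,165), its hook pointing down the image towards the robot.

```bash
sed -i 's/Rm=np.array(k\["rotation"\])/Rm=R.from_quat(k["rotation"]).as_matrix()/' h.py
python3 - <<'E'
from h import *
a=cv2.imread("pics/top0.png"); b=cv2.imread("pics/side0.png")
f=lambda im,x,y,w,h,s: cv2.resize(im[y:y+h,x:x+w],None,fx=s,fy=s,interpolation=cv2.INTER_CUBIC)
t=np.hstack([f(a,125,150,66,80,6),f(a,232,130,66,80,6)])
cv2.imwrite("pics/topc.png",t)
t=np.hstack([f(b,165,205,90,80,4.4),f(b,200,165,90,80,4.4)])
cv2.imwrite("pics/sidec.png",t)
print(proj("top",[[.585,.236,.088],[.53,.218,.089]]),proj("side",[[.583,.265,.079]]))
# masks of block, shoes, stand
for n in ("shoe_block","hook_stand","shoe_small","shoe_middle","shoe_large"):
  for c in ("top","side"):
    for d in r.silhouettes(c,n)[:2]:
        m=d["pixels"].astype(np.uint8); y,x=np.nonzero(m); print(c,n,round(d["confidence"],2),len(x),x.min(),x.max(),y.min(),y.max(),cv2.minAreaRect(np.c_[x,y].astype(np.float32)))
E
```

```text
[[151.0819203  176.24934546]
 [157.02279558 195.94719664]] [[184.86390655 241.66357229]]
top shoe_block 0.76 1530 136 187 161 230 ((160.77586364746094, 195.18963623046875), (64.80767059326172, 33.98224639892578), 68.19859313964844)
side shoe_block 0.73 1694 169 247 246 277 ((208.08750915527344, 261.5940856933594), (78.02117156982422, 29.126205444335938), 2.0825650691986084)
top hook_stand 0.82 2276 241 286 135 198 ((264.0877685546875, 165.54510498046875), (39.986392974853516, 62.047054290771484), 6.632514953613281)
side hook_stand 0.91 1471 206 266 173 229 ((239.84068298339844, 201.90545654296875), (58.27896499633789, 50.7968635559082), 14.743562698364258)
top shoe_small 0.71 201 138 161 169 183 ((149.4871063232422, 176.4664764404297), (12.133491516113281, 22.54388427734375), 68.96248626708984)
top shoe_small 0.22 815 332 395 194 239 ((361.75531005859375, 216.02499389648438), (64.78679656982422, 36.66640853881836), 9.819300651550293)
side shoe_small 0.92 394 182 194 221 261 ((187.95684814453125, 240.8959503173828), (39.9695930480957, 11.613268852233887), 85.91438293457031)
side shoe_
[... 295 characters left out ...]
1 332 396 193 239 ((361.7908020019531, 215.7027587890625), (65.10965728759766, 38.29475402832031), 9.865806579589844)
side shoe_middle 0.94 407 227 236 222 265 ((231.5, 243.5), (43.0, 9.0), 90.0)
top shoe_large 0.71 319 147 173 112 132 ((160.2205810546875, 123.13235473632812), (14.725727081298828, 24.312789916992188), 57.528804779052734)
top shoe_large 0.67 196 141 170 188 201 ((155.92333984375, 195.66424560546875), (9.568805694580078, 29.646209716796875), 70.01689147949219)
side shoe_large 0.97 364 136 147 213 254 ((141.5, 233.5), (41.0, 11.0), 90.0)
side shoe_large 0.68 262 281 327 185 201 ((303.5433654785156, 191.5317840576172), (13.381032943725586, 46.833614349365234), 81.25383758544922)
```

View pics/topc.png

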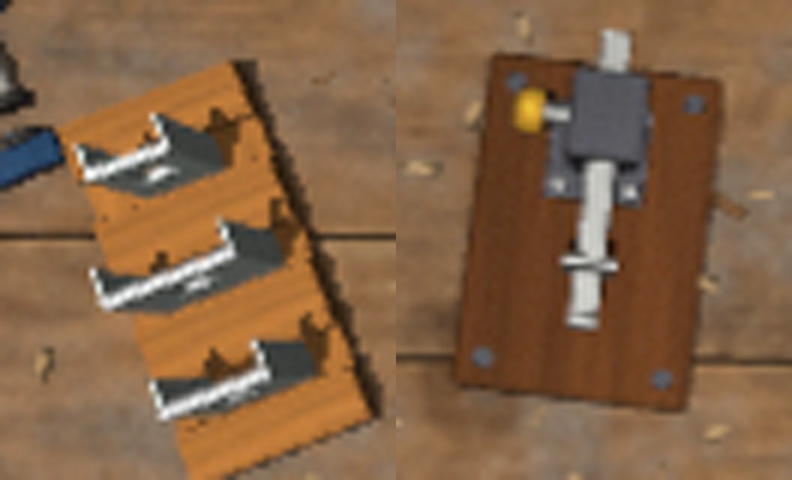

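View pics/sidec.png

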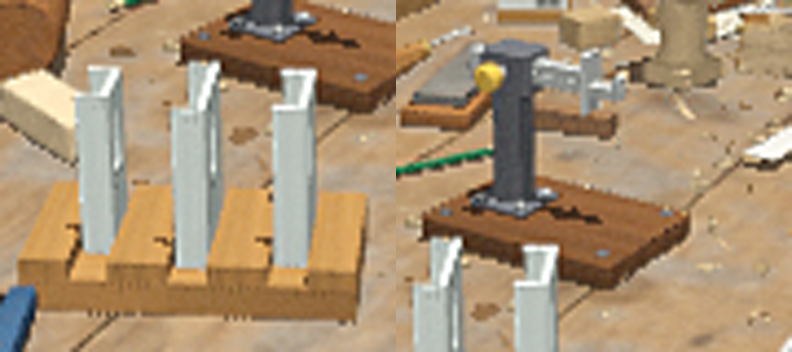

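The crops show, from far to near, small, large and middle shoes in the grooves, with webs towards the robot. The stop plate is at crop (590,264), the tip at (583,322) and the clamp head at (608,115).

Run:
```python
from h import *
from scipy.optimize import least_squares
L=lambda x,y:((x+.5)/6-.5+125,(y+.5)/6-.5+150); S=lambda x,y:((x-396+.5)/6-.5+232,(y+.5)/6-.5+130)
for n,a,b in (("small",(87,181),(168,150)),("large",(105,308),(236,256)),("middle",(165,416),(270,375))):
    A,B=plane("top",L(*a),.12),plane("top",L(*b),.12); d=A-B
    print(n,"webfront mid",np.round((A+B)/2,4),"w",round(np.linalg.norm(d)*1e3,1),"yaw",round(np.degrees(np.arctan2(-d[0],d[1])),1))
c=[plane("top",S(*p),.02) for p in ((492,55),(720,80),(686,410),(457,382))]
print(np.round(c,4)); 
def pose(c,X,Y):
    M=np.array([[X,Y],[X,-Y],[-X,-Y],[-X,Y]])/2
    f=lambda p:(M@np.array([[np.cos(p[2]),np.sin(p[2])],[-np.sin(p[2]),np.cos(p[2])]])+p[:2]-np.array(c)[:,:2]).ravel()
    s=least_squares(f,[.6,0,0]); return s.x,np.degrees(s.x[2]),np.abs(s.fun).max()
print("stand foot",pose(c,.17,.12))
bt=[plane("top",L(*p),.032) for p in ((62,127),(236,62),(375,415),(195,480))]
print("block",pose(bt,.19,.092))
for n,p,z in (("plateL",(562,262),.153),("plateR",(617,267),.153),("tipL",(567,322),.1395),("tipR",(599,326),.1395),("bar at head L",(583,165),.13),("bar at head R",(612,165),.13),("headfL",(568,158),.146),("headfR",(638,168),.146),("headbL",(577,68),.146),("headbR",(648,73),.146)):
    print(n,np.round(plane("top",S(*p),z),4))
print(r.get_state()["clock"])
```

```text
small webfront mid [0.5794 0.2408 0.12  ] w 38.7 yaw 21.6
large webfront mid [0.527  0.2203 0.12  ] w 62.7 yaw 22.2
middle webfront mid [0.4763 0.1983 0.12  ] w 50.0 yaw 21.8
[[ 0.7073 -0.0318  0.02  ]
 [ 0.6957 -0.1469  0.02  ]
 [ 0.5289 -0.13    0.02  ]
 [ 0.5422 -0.0155  0.02  ]]
stand foot (array([ 0.61853033, -0.08104939, -0.10257479]), np.float64(-5.877102643361019), np.float64(0.002819946965680945))
block (array([0.5361835 , 0.22277366, 0.38040123]), np.float64(21.795384756572858), np.float64(0.002678040466218057))
plateL [ 0.5887 -0.0649  0.153 ]
plateR [ 0.5867 -0.089   0.153 ]
tipL [ 0.5634 -0.0675  0.1395]
tipR [ 0.5617 -0.0817  0.1395]
bar at head L [ 0.635  -0.0746  0.13  ]
bar at head R [ 0.6351 -0.0876  0.13  ]
headfL [ 0.6356 -0.0675  0.146 ]
headfR [ 0.6314 -0.0984  0.146 ]
headbL [ 0.6759 -0.0712  0.146 ]
headbR [ 0.6739 -0.1028  0.146 ]
1.5
```

Request:
{"fn": "play_rows", "kwargs": {"translation": [[0,0,0],[0.0387,-0.0421,0.0059],[0.0387,-0.0421,0.0059],[0.0387,-0.0421,0.0059],[0.0387,-0.0421,0.0059],[0.0387,-0.0421,0.0059],[0.0387,-0.0421,0.0059],[0.0387,-0.0421,0.0059],[0.0387,-0.0421,0.0059],[0.0387,-0.0421,0.0059],[0.0387,-0.0421,0.0059],[0.0387,-0.0421,0.0059],[0.0387,-0.0421,0.0059],[0.0387,-0.0421,0.0059],[0.0387,-0.0421,0.0059],[0.0387,-0.0421,0.0059],[0,0,0],[0,0,0]], "delta_rot": [[0,0,5.1],[0,0,0],[0,0,0],[0,0,0],[0,0,0],[0,0,0],[0,0,0],[0,0,0],[0,0,0],[0,0,0],[0,0,0],[0,0,0],[0,0,0],[0,0,0],[0,0,0],[0,0,0],[0,0,0],[0,0,0]], "grip": [1,1,1,1,1,1,1,1,1,1,1,1,1,1,1,1,1,1], "squeeze": 15}}

```text
clock: 3.75
tool_pos: [0.587, 0.244, 0.2139]
eef_rot: [0.982, 0.189, -0.0, 0.001]
contact_force: [0.7, -1.3, -0.1]
opening: 0.999
finger_force: 0.0
```

Request:
{"fn": "play_rows", "kwargs": {"translation": [[0,0,0.035],[0,0,0.022],[0,0,0.012],[0,0,0],[0,0,0],[0,0,0],[0,0,0],[0,0,0],[0,0,0]], "delta_rot": [[0,0,0],[0,0,0],[0,0,0],[0,0,0],[0,0,0],[0,0,0],[0,0,0],[0,0,0],[0,0,0]], "grip": [0.7,0.6,0.6,0.6,-1,-1,-1,-1,-1]}}

```text
clock: 4.88
tool_pos: [0.5875, 0.2449, 0.1457]
eef_rot: [0.982, 0.189, 0.0, -0.0]
contact_force: [-0.5, 0.6, 2.8]
opening: 0.451
finger_force: 15.0
```

Request:
{"fn": "play_rows", "kwargs": {"translation": [[0,0,-0.03],[0,0,-0.05],[0,0,-0.045],[0,0,0],[-0.0025,0.0458,0],[-0.0025,0.0458,0],[-0.0025,0.0458,0],[-0.0025,0.0458,0],[-0.0025,0.0458,0],[-0.0025,0.0458,0],[-0.0025,0.0458,0],[0,0,0.03],[0,0,0.03],[0,0,0.017],[0,0,0],[0,0,0]], "delta_rot": [[0,0,0],[0,0,9.2],[0,0,9.2],[0,0,9.2],[0,0,0],[0,0,0],[0,0,0],[0,0,0],[0,0,0],[0,0,0],[0,0,0],[0,0,0],[0,0,0],[0,0,0],[0,0,0],[0,0,0]], "grip": [-1,-1,-1,-1,-1,-1,-1,-1,-1,-1,-1,-1,-1,-1,-1,-1]}}

```text
clock: 6.88
tool_pos: [0.5378, -0.0725, 0.1937]
eef_rot: [0.999, -0.05, 0.0, 0.0]
contact_force: [0.2, 0.6, -0.9]
opening: 0.452
finger_force: 15.0
```

Run:
```python
from h import *
a=r.snapshot("top"); b=r.snapshot("side"); cv2.imwrite("pics/t1.png",a); cv2.imwrite("pics/s1.png",b)
f=lambda im,x,y,w,h,s: cv2.resize(im[y:y+h,x:x+w],None,fx=s,fy=s,interpolation=cv2.INTER_CUBIC)
cv2.imwrite("pics/c1.png",np.hstack([f(a,232,130,66,80,6),f(b,195,160,80,96,5)]))
s=r.get_state(); print(s["tool_pos"],R.from_quat(s["eef_rot"]).as_matrix()[:,0],s["contact_force"])
```

```text
[ 0.53798952 -0.07250645  0.19406977] [ 0.99491912 -0.10066295  0.00170729] [ 0.40996807 -0.15285325 -1.47356753]
```

View pics/c1.png

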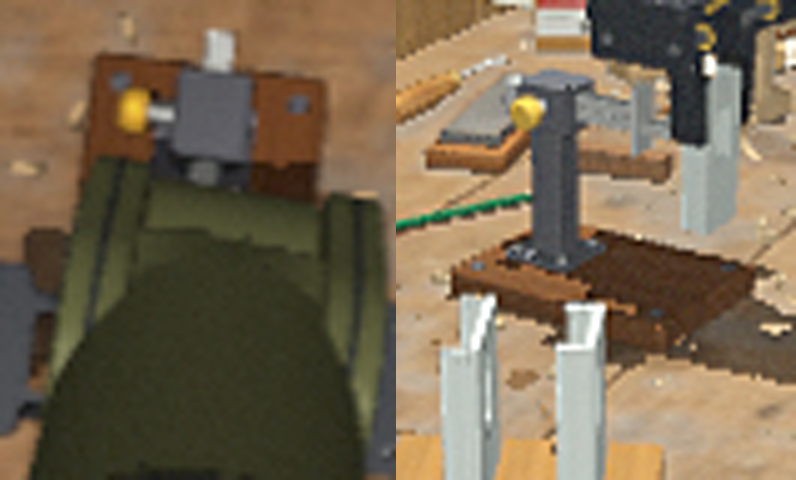

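Top view: the arm hides the hook. Side view: the shoe hangs level in front of the tip, shoe at (710,150) in the crop and tip at (665,130). I'll advance and feel.

Request:
{"fn": "play_rows", "kwargs": {"translation": [[0.01,0,0],[0.01,0,0],[0.004,0,0],[0.002,0,0],[0.002,0,0],[0.002,0,0],[0.001,0,0],[0,0,0]], "delta_rot": [[0,0,0],[0,0,0],[0,0,0],[0,0,0],[0,0,0],[0,0,0],[0,0,0],[0,0,0]], "grip": [-1,-1,-1,-1,-1,-1,-1,-1]}}

```text
clock: 7.98
tool_pos: [0.5683, -0.0756, 0.1932]
eef_rot: [0.999, -0.05, 0.0, 0.0]
contact_force: [0.8, -1.1, -0.6]
opening: 0.455
finger_force: 15.0
```

Request:
{"fn": "play_rows", "kwargs": {"translation": [[0.002,0,0],[0.002,0,0],[0.002,0,0],[0,0,0]], "delta_rot": [[0,0,0],[0,0,0],[0,0,0],[0,0,0]], "grip": [-1,-1,-1,-1]}}

```text
clock: 8.48
tool_pos: [0.5745, -0.0762, 0.1932]
eef_rot: [0.999, -0.05, 0.0, 0.0]
contact_force: [0.7, -0.2, -1.1]
opening: 0.457
finger_force: 15.0
```

Run:
```python
from h import *
b=r.snapshot("side"); cv2.imwrite("pics/s2.png",b)
f=lambda im,x,y,w,h,s: cv2.resize(im[y:y+h,x:x+w],None,fx=s,fy=s,interpolation=cv2.INTER_CUBIC)
cv2.imwrite("pics/c2.png",f(b,205,160,60,60,9))
s=r.get_state(); print(s["tool_pos"],s["contact_force"],s["moment"])
```

```text
[ 0.57432082 -0.07619825  0.19319208] [-0.72684251  0.51149171 -0.9671751 ] [ 0.04466073  0.04026595 -0.00730237]
```

View pics/c2.png

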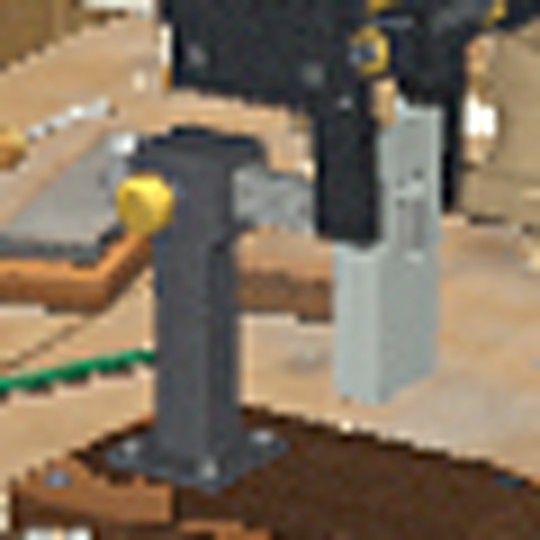

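The slot shows at (415,200) with the tip entering it, and the shoe is upright. There is no contact force yet, so I continue to the stop plate.

Request:
{"fn": "play_rows", "kwargs": {"translation": [[0.005,0,0],[0.005,0,0],[0.003,0,0],[0.001,0,0],[0,0,0]], "delta_rot": [[0,0,0],[0,0,0],[0,0,0],[0,0,0],[0,0,0]], "grip": [-1,-1,-1,-1,-1]}}

```text
clock: 9.15
tool_pos: [0.5882, -0.0776, 0.1932]
eef_rot: [0.999, -0.05, -0.0, 0.0]
contact_force: [-1.1, 0.2, -0.3]
opening: 0.454
finger_force: 15.0
```

Request:
{"fn": "play_rows", "kwargs": {"translation": [[0.001,0,0],[0.001,0,0],[0,0,0]], "delta_rot": [[0,0,0],[0,0,0],[0,0,0]], "grip": [-1,-1,-1]}}

```text
clock: 9.52
tool_pos: [0.5903, -0.0778, 0.1933]
eef_rot: [0.999, -0.05, 0.0, 0.0]
contact_force: [-0.9, -0.0, -1.2]
opening: 0.448
finger_force: 15.0
```

Request:
{"fn": "play_rows", "kwargs": {"translation": [[0.001,0,0],[0.0005,0,0],[0,0,0]], "delta_rot": [[0,0,0],[0,0,0],[0,0,0]], "grip": [-1,-1,-1]}}

```text
clock: 9.9
tool_pos: [0.5908, -0.0779, 0.193]
eef_rot: [0.999, -0.05, -0.001, -0.0]
contact_force: [-2.1, 0.6, 0.1]
opening: 0.455
finger_force: 15.0
```

Request:
{"fn": "play_rows", "kwargs": {"translation": [[0.001,0,0],[0,0,0]], "delta_rot": [[0,0,0],[0,0,0]], "grip": [-1,-1]}}

```text
clock: 10.15
tool_pos: [0.5912, -0.0779, 0.1929]
eef_rot: [0.999, -0.051, -0.002, -0.0]
contact_force: [-5.3, 0.8, 2.7]
opening: 0.452
finger_force: 15.0
```

Request:
{"fn": "play_rows", "kwargs": {"translation": [[-0.0012,0,0.003],[0,0,0.004],[0,0,0.004],[0,0,0.002],[0,0,0.001],[0,0,0.001],[0,0,0]], "delta_rot": [[0,0,0],[0,0,0],[0,0,0],[0,0,0],[0,0,0],[0,0,0],[0,0,0]], "grip": [-1,-1,-1,-1,-1,-1,-1]}}

```text
clock: 11.02
tool_pos: [0.591, -0.0779, 0.1779]
eef_rot: [0.999, -0.05, -0.001, -0.0]
contact_force: [-5.0, 1.1, 1.2]
opening: 0.451
finger_force: 15.0
```

Request:
{"fn": "play_rows", "kwargs": {"translation": [[-0.001,0,0.001],[0,0,0.001],[0,0,0]], "delta_rot": [[0,0,0],[0,0,0],[0,0,0]], "grip": [-1,-1,-1]}}

```text
clock: 11.4
tool_pos: [0.5909, -0.0779, 0.1774]
eef_rot: [0.999, -0.05, 0.001, -0.0]
contact_force: [-5.8, 0.2, 10.5]
opening: 0.454
finger_force: 15.0
```

Request:
{"fn": "play_rows", "kwargs": {"translation": [[-0.001,0,-0.0015],[0,0,0],[0,0,0],[0,0,-0.02],[0,0,-0.05],[0,0,-0.035],[0,0,0]], "delta_rot": [[0,0,0],[0,0,0],[0,0,0],[0,0,0],[0,0,0],[0,0,-9.2],[0,0,-9.2]], "grip": [-1,0.1,0.3,0.5,1,1,1]}}

```text
clock: 12.28
tool_pos: [0.5919, -0.0782, 0.286]
eef_rot: [0.994, 0.112, 0.004, 0.001]
contact_force: [0.4, -0.5, -1.4]
opening: 0.998
finger_force: 0.0
```

Request:
{"fn": "play_rows", "kwargs": {"translation": [[0,0,0],[0.0009,-0.05,0],[0.0009,-0.05,0],[0.0009,-0.05,0],[0.0009,-0.05,0.005],[0.0009,-0.05,0.03],[0.0009,-0.05,0.03],[0,0,0],[0,0,0]], "delta_rot": [[0,0,-9.2],[0,0,0],[0,0,0],[0,0,0],[0,0,0],[0,0,0],[0,0,0],[0,0,0],[0,0,0]], "grip": [1,1,1,1,1,1,1,1,1]}}

```text
clock: 13.4
tool_pos: [0.4838, 0.2024, 0.2178]
eef_rot: [0.982, 0.189, 0.001, 0.0]
contact_force: [-0.3, 0.3, 0.5]
opening: 0.997
finger_force: 0.0
```

Run:
```python
from h import *
a=r.snapshot("top"); b=r.snapshot("side"); cv2.imwrite("pics/t3.png",a); cv2.imwrite("pics/s3.png",b)
f=lambda im,x,y,w,h,s: cv2.resize(im[y:y+h,x:x+w],None,fx=s,fy=s,interpolation=cv2.INTER_CUBIC)
cv2.imwrite("pics/c3.png",np.hstack([f(a,232,130,66,80,6),f(b,205,160,66,80,6)]))
s=r.get_state(); print(s["tool_pos"],R.from_quat(s["eef_rot"]).as_matrix()[:,0])
```

```text
[0.48432972 0.20130515 0.21833676] [0.92939094 0.36909214 0.00186444]
```

View pics/c3.png

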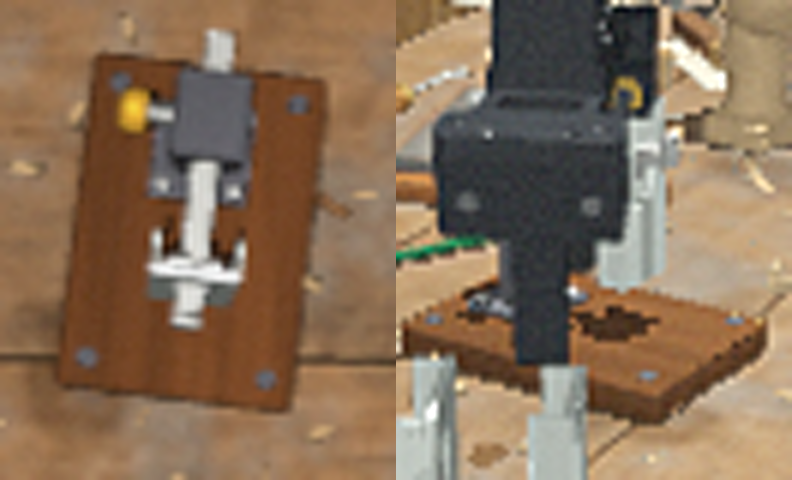

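The first shoe hangs flat against the plate, top crop (197,265). Next is the middle shoe.

Request:
{"fn": "play_rows", "kwargs": {"translation": [[0,0,0.037],[0,0,0.024],[0,0,0.012],[0,0,0],[0,0,0],[0,0,0],[0,0,0],[0,0,0]], "delta_rot": [[0,0,0],[0,0,0],[0,0,0],[0,0,0],[0,0,0],[0,0,0],[0,0,0],[0,0,0]], "grip": [1,0.8,0.6,-1,-1,-1,-1,-1]}}

```text
clock: 14.5
tool_pos: [0.4836, 0.2029, 0.1455]
eef_rot: [0.982, 0.189, 0.001, -0.0]
contact_force: [-0.0, 0.0, 6.3]
opening: 0.59
finger_force: 15.0
```

Request:
{"fn": "play_rows", "kwargs": {"translation": [[0,0,-0.03],[0,0,-0.05],[0,0,-0.045],[0,0,0],[0.0137,0.0448,0],[0.0137,0.0448,0],[0.0137,0.0448,0],[0.0137,0.0448,0],[0.0137,0.0448,0],[0.0137,0.0448,0],[0,0,0.03],[0,0,0.03],[0,0,0.0175],[0,0,0],[0,0,0]], "delta_rot": [[0,0,0],[0,0,9.2],[0,0,9.2],[0,0,9.1],[0,0,0],[0,0,0],[0,0,0],[0,0,0],[0,0,0],[0,0,0],[0,0,0],[0,0,0],[0,0,0],[0,0,0],[0,0,0]], "grip": [-1,-1,-1,-1,-1,-1,-1,-1,-1,-1,-1,-1,-1,-1,-1]}}

```text
clock: 16.38
tool_pos: [0.5385, -0.0728, 0.1928]
eef_rot: [0.999, -0.05, 0.0, 0.0]
contact_force: [-0.7, -0.6, -1.2]
opening: 0.592
finger_force: 15.0
```

Request:
{"fn": "play_rows", "kwargs": {"translation": [[0.01,0,0],[0.01,0,0],[0.004,0,0],[0.003,0,0],[0.003,0,0],[0.003,0,0],[0,0,0]], "delta_rot": [[0,0,0],[0,0,0],[0,0,0],[0,0,0],[0,0,0],[0,0,0],[0,0,0]], "grip": [-1,-1,-1,-1,-1,-1,-1]}}

```text
clock: 17.25
tool_pos: [0.5712, -0.0761, 0.1922]
eef_rot: [0.999, -0.05, 0.0, 0.0]
contact_force: [-0.7, -1.0, -0.7]
opening: 0.587
finger_force: 15.0
```

Request:
{"fn": "play_rows", "kwargs": {"translation": [[0.003,0,0],[0.003,0,0],[0.003,0,0],[0.001,0,0],[0,0,0]], "delta_rot": [[0,0,0],[0,0,0],[0,0,0],[0,0,0],[0,0,0]], "grip": [-1,-1,-1,-1,-1]}}

```text
clock: 17.88
tool_pos: [0.581, -0.0771, 0.1922]
eef_rot: [0.999, -0.05, -0.0, 0.0]
contact_force: [0.6, 0.0, -0.3]
opening: 0.587
finger_force: 15.0
```

Request:
{"fn": "play_rows", "kwargs": {"translation": [[0.0015,0,0],[0.0015,0,0],[0,0,0]], "delta_rot": [[0,0,0],[0,0,0],[0,0,0]], "grip": [-1,-1,-1]}}

```text
clock: 18.25
tool_pos: [0.5841, -0.0774, 0.1922]
eef_rot: [0.999, -0.05, 0.0, 0.0]
contact_force: [0.4, -0.0, -0.8]
opening: 0.587
finger_force: 15.0
```

Request:
{"fn": "play_rows", "kwargs": {"translation": [[0.001,0,0],[0.001,0,0],[0,0,0]], "delta_rot": [[0,0,0],[0,0,0],[0,0,0]], "grip": [-1,-1,-1]}}

```text
clock: 18.62
tool_pos: [0.586, -0.0776, 0.1922]
eef_rot: [0.999, -0.05, -0.0, 0.0]
contact_force: [-0.1, -0.1, -0.5]
opening: 0.587
finger_force: 15.0
```

Request:
{"fn": "play_rows", "kwargs": {"translation": [[0.001,0,0],[0.0005,0,0],[0,0,0]], "delta_rot": [[0,0,0],[0,0,0],[0,0,0]], "grip": [-1,-1,-1]}}

```text
clock: 19.0
tool_pos: [0.5863, -0.0777, 0.192]
eef_rot: [0.999, -0.05, -0.001, -0.0]
contact_force: [-5.2, -0.0, 1.1]
opening: 0.59
finger_force: 15.0
```

Request:
{"fn": "play_rows", "kwargs": {"translation": [[0.001,0,0],[0,0,0]], "delta_rot": [[0,0,0],[0,0,0]], "grip": [-1,-1]}}

```text
clock: 19.25
tool_pos: [0.5864, -0.0777, 0.1918]
eef_rot: [0.999, -0.05, -0.002, -0.0]
contact_force: [-6.8, 0.8, 2.4]
opening: 0.592
finger_force: 15.0
```

Request:
{"fn": "play_rows", "kwargs": {"translation": [[-0.002,0,0],[0,0,0.004],[0,0,0.004],[0,0,0.003],[0,0,0.002],[0,0,0.001],[0,0,0]], "delta_rot": [[0,0,0],[0,0,0],[0,0,0],[0,0,0],[0,0,0],[0,0,0],[0,0,0]], "grip": [-1,-1,-1,-1,-1,-1,-1]}}

```text
clock: 20.12
tool_pos: [0.5862, -0.0776, 0.178]
eef_rot: [0.999, -0.05, -0.0, 0.0]
contact_force: [-3.4, 0.3, 0.2]
opening: 0.591
finger_force: 15.0
```

Request:
{"fn": "play_rows", "kwargs": {"translation": [[0,0,0.001],[0,0,0.0005],[0,0,0]], "delta_rot": [[0,0,0],[0,0,0],[0,0,0]], "grip": [-1,-1,-1]}}

```text
clock: 20.5
tool_pos: [0.5862, -0.0776, 0.1774]
eef_rot: [0.999, -0.05, -0.0, -0.0]
contact_force: [-6.7, 0.1, 6.8]
opening: 0.589
finger_force: 15.0
```

Request:
{"fn": "play_rows", "kwargs": {"translation": [[-0.001,0,-0.0015],[0,0,0],[0,0,0],[0,0,-0.02],[0,0,-0.05],[0,0,-0.035],[0,0,0]], "delta_rot": [[0,0,0],[0,0,0],[0,0,0],[0,0,0],[0,0,0],[0,0,-9.2],[0,0,-9.2]], "grip": [-1,0.35,0.5,0.7,1,1,1]}}

```text
clock: 21.38
tool_pos: [0.5881, -0.0779, 0.2868]
eef_rot: [0.994, 0.113, 0.004, 0.001]
contact_force: [-0.5, -0.2, -0.9]
opening: 0.999
finger_force: 0.0
```

Request:
{"fn": "play_rows", "kwargs": {"translation": [[0,0,0],[0.0109,-0.0498,0],[0.0109,-0.0498,0],[0.0109,-0.0498,0],[0.0109,-0.0498,0.005],[0.0109,-0.0498,0.03],[0.0109,-0.0498,0.03],[0,0,0],[0,0,0]], "delta_rot": [[0,0,-9.1],[0,0,0],[0,0,0],[0,0,0],[0,0,0],[0,0,0],[0,0,0],[0,0,0],[0,0,0]], "grip": [1,1,1,1,1,1,1,1,1]}}

```text
clock: 22.5
tool_pos: [0.536, 0.2237, 0.2185]
eef_rot: [0.982, 0.189, 0.001, 0.0]
contact_force: [1.3, -1.4, 0.4]
opening: 1.002
finger_force: 0.0
```

Run:
```python
from h import *
a=r.snapshot("top"); b=r.snapshot("side")
f=lambda im,x,y,w,h,s: cv2.resize(im[y:y+h,x:x+w],None,fx=s,fy=s,interpolation=cv2.INTER_CUBIC)
cv2.imwrite("pics/c4.png",np.hstack([f(a,232,130,66,80,6),f(b,205,160,66,80,6)]))
s=r.get_state(); print(s["tool_pos"],R.from_quat(s["eef_rot"]).as_matrix()[:,0])
```

```text
[0.53646999 0.22233984 0.21901716] [0.92946043 0.36891651 0.00197912]
```

View pics/c4.png

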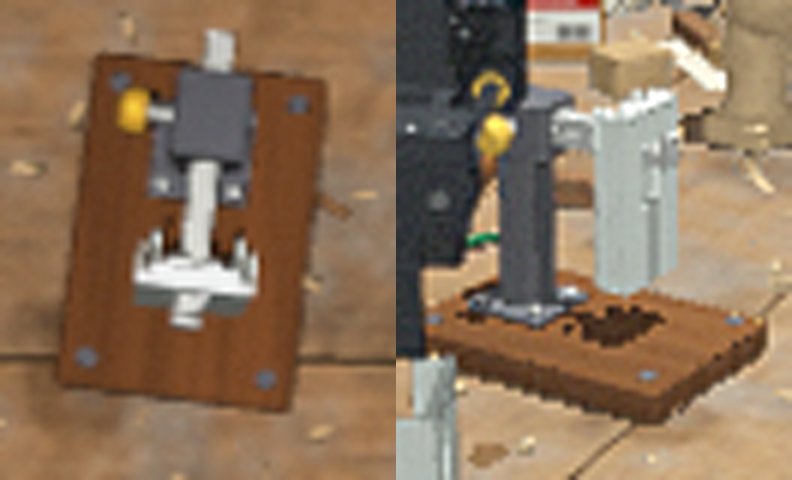

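The two shoes are nested flat behind the tip, top crop (196,275). Now the large one.

Request:
{"fn": "play_rows", "kwargs": {"translation": [[0,0,0.037],[0,0,0.024],[0,0,0.0125],[0,0,0],[0,0,0],[0,0,0],[0,0,0],[0,0,0]], "delta_rot": [[0,0,0],[0,0,0],[0,0,0],[0,0,0],[0,0,0],[0,0,0],[0,0,0],[0,0,0]], "grip": [1,1,0.8,-1,-1,-1,-1,-1]}}

```text
clock: 23.6
tool_pos: [0.5358, 0.2243, 0.1455]
eef_rot: [0.982, 0.189, 0.001, -0.0]
contact_force: [-0.2, -0.1, 6.4]
opening: 0.725
finger_force: 15.0
```

Request:
{"fn": "play_rows", "kwargs": {"translation": [[0,0,-0.03],[0,0,-0.05],[0,0,-0.045],[0,0,0],[0.005,0.0492,0],[0.005,0.0492,0],[0.005,0.0492,0],[0.005,0.0492,0],[0.005,0.0492,0],[0.005,0.0492,0],[0,0,0.03],[0,0,0.03],[0,0,0.0175],[0,0,0],[0,0,0]], "delta_rot": [[0,0,0],[0,0,9.2],[0,0,9.2],[0,0,9.1],[0,0,0],[0,0,0],[0,0,0],[0,0,0],[0,0,0],[0,0,0],[0,0,0],[0,0,0],[0,0,0],[0,0,0],[0,0,0]], "grip": [-1,-1,-1,-1,-1,-1,-1,-1,-1,-1,-1,-1,-1,-1,-1]}}

```text
clock: 25.48
tool_pos: [0.536, -0.0726, 0.1927]
eef_rot: [0.999, -0.05, 0.0, 0.0]
contact_force: [0.3, -0.5, -0.4]
opening: 0.727
finger_force: 15.0
```

Request:
{"fn": "play_rows", "kwargs": {"translation": [[0.01,0,0],[0.01,0,0],[0.005,0,0],[0.003,0,0],[0.003,0,0],[0.003,0,0],[0,0,0]], "delta_rot": [[0,0,0],[0,0,0],[0,0,0],[0,0,0],[0,0,0],[0,0,0],[0,0,0]], "grip": [-1,-1,-1,-1,-1,-1,-1]}}

```text
clock: 26.35
tool_pos: [0.5697, -0.0759, 0.1922]
eef_rot: [0.999, -0.05, 0.0, 0.0]
contact_force: [-0.2, 0.4, -1.0]
opening: 0.728
finger_force: 15.0
```

Request:
{"fn": "play_rows", "kwargs": {"translation": [[0.003,0,0],[0.002,0,0],[0.002,0,0],[0.001,0,0],[0,0,0]], "delta_rot": [[0,0,0],[0,0,0],[0,0,0],[0,0,0],[0,0,0]], "grip": [-1,-1,-1,-1,-1]}}

```text
clock: 26.98
tool_pos: [0.5776, -0.0768, 0.1922]
eef_rot: [0.999, -0.05, 0.0, 0.0]
contact_force: [-0.2, -0.9, -1.7]
opening: 0.726
finger_force: 15.0
```

Request:
{"fn": "play_rows", "kwargs": {"translation": [[0.001,0,0],[0.001,0,0],[0,0,0]], "delta_rot": [[0,0,0],[0,0,0],[0,0,0]], "grip": [-1,-1,-1]}}

```text
clock: 27.35
tool_pos: [0.5796, -0.0769, 0.1922]
eef_rot: [0.999, -0.05, 0.0, 0.0]
contact_force: [0.4, 0.2, -1.7]
opening: 0.721
finger_force: 15.0
```

Request:
{"fn": "play_rows", "kwargs": {"translation": [[0.001,0,0],[0.0005,0,0],[0,0,0]], "delta_rot": [[0,0,0],[0,0,0],[0,0,0]], "grip": [-1,-1,-1]}}

```text
clock: 27.72
tool_pos: [0.5809, -0.0771, 0.1922]
eef_rot: [0.999, -0.05, -0.0, 0.0]
contact_force: [-0.2, -0.8, -1.9]
opening: 0.723
finger_force: 15.0
```

Request:
{"fn": "play_rows", "kwargs": {"translation": [[0.001,0,0],[0,0,0]], "delta_rot": [[0,0,0],[0,0,0]], "grip": [-1,-1]}}

```text
clock: 27.98
tool_pos: [0.5816, -0.0772, 0.1921]
eef_rot: [0.999, -0.05, -0.001, 0.0]
contact_force: [-1.0, 0.4, -1.5]
opening: 0.726
finger_force: 15.0
```

Request:
{"fn": "play_rows", "kwargs": {"translation": [[0.001,0,0],[0.0005,0,0],[0,0,0]], "delta_rot": [[0,0,0],[0,0,0],[0,0,0]], "grip": [-1,-1,-1]}}

```text
clock: 28.35
tool_pos: [0.5819, -0.0772, 0.1919]
eef_rot: [0.999, -0.05, -0.002, -0.0]
contact_force: [-4.7, 0.3, 0.5]
opening: 0.723
finger_force: 15.0
```

Request:
{"fn": "play_rows", "kwargs": {"translation": [[-0.0014,0,0],[0,0,0.004],[0,0,0.004],[0,0,0.003],[0,0,0.002],[0,0,0.001],[0,0,0]], "delta_rot": [[0,0,0],[0,0,0],[0,0,0],[0,0,0],[0,0,0],[0,0,0],[0,0,0]], "grip": [-1,-1,-1,-1,-1,-1,-1]}}

```text
clock: 29.22
tool_pos: [0.5818, -0.0772, 0.1779]
eef_rot: [0.999, -0.05, -0.0, 0.0]
contact_force: [-4.4, 0.8, -0.4]
opening: 0.724
finger_force: 15.0
```

Request:
{"fn": "play_rows", "kwargs": {"translation": [[0,0,0.001],[0,0,0.0005],[0,0,0]], "delta_rot": [[0,0,0],[0,0,0],[0,0,0]], "grip": [-1,-1,-1]}}

```text
clock: 29.6
tool_pos: [0.5818, -0.0772, 0.1775]
eef_rot: [0.999, -0.05, -0.0, -0.0]
contact_force: [-6.6, 1.2, 7.3]
opening: 0.723
finger_force: 15.0
```

Seated. I'll release, retreat upwards and check.

Request:
{"fn": "play_rows", "kwargs": {"translation": [[-0.001,0,-0.0015],[0,0,0],[0,0,0],[0,0,0],[0,0,-0.02],[0,0,-0.05],[0,0,-0.04],[0,0,-0.02],[-0.01,-0.055,0],[-0.01,-0.055,0],[-0.01,-0.055,0],[-0.01,-0.055,0],[0,0,0]], "delta_rot": [[0,0,0],[0,0,0],[0,0,0],[0,0,0],[0,0,0],[0,0,0],[0,0,0],[0,0,0],[0,0,0],[0,0,0],[0,0,0],[0,0,0],[0,0,0]], "grip": [-1,0.6,0.8,1,1,1,1,1,1,1,1,1,1]}}

```text
clock: 31.22
tool_pos: [0.5623, 0.1528, 0.308]
eef_rot: [0.999, -0.044, -0.0, -0.002]
contact_force: [0.4, -0.1, 0.5]
opening: 1.001
finger_force: 0.0
```

Run:
```python
from h import *
a=r.snapshot("top"); b=r.snapshot("side")
f=lambda im,x,y,w,h,s: cv2.resize(im[y:y+h,x:x+w],None,fx=s,fy=s,interpolation=cv2.INTER_CUBIC)
cv2.imwrite("pics/c5.png",np.hstack([f(a,232,130,66,80,6),f(b,205,160,66,80,6)]))
```

```text
(no output)
```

View pics/c5.png

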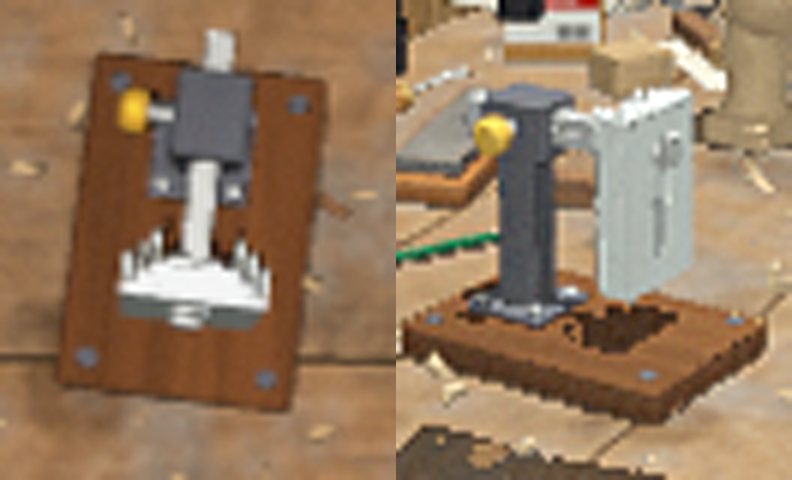

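The top crop shows three webs flat together behind the tip at (188,318), square to the bar. The side crop shows them hanging level.

```bash
python3 -c "
from plant import r
print(r.finish_job())"
```

```text
the job is handed in; nothing more can be done
None
```

The three shoes hang nested on the hook in the order small, middle, large, webs towards the tip and flat against each other, and the job was handed in at about 31 s; pushes stayed under 7 N (at most about 10 N while seating), and no verdict came back.

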